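# Hang the flask ring weights on the bench hook by size

## Task

The biggest blue flask weight already hangs on the hook of the bench stand. Take the medium blue ring weight from the white rack and hang it on the same hook in front of it, then hang the small blue one in front of that, each close up to the one behind it and facing the same way, so that they go from large at the back to small at the tip. Leave the yellow weight standing in the rack.

Things in the scene. Friction and masses are not known exactly. Their poses are not given: they have to be found in the camera images.
- hook_mid (a point): Level steel hook rod, 10 mm thick, on a fixed stand (grey foot plate, post, red clamp block). Point: on the rod's centre line, mid-length, 170 mm above the bench. y: along the rod to its free tip; z up. Clamp face 53 mm towards -y, post top 25 mm above the rod axis. Rod straight to 54 mm towards +y, then bent up to a red ball: top 25 mm above the rod axis, end 69 mm from the point.
- big_center (a point): Big blue ring weight, 0.45 kg, already hanging on the hook near the clamp, free to slide along it. Hole 100 mm, outside 130 mm. Ear 65 to 105 mm above the point. Ring 20 mm thick (along y, the hole axis); grip ear up from the rim 24 mm wide (x), 12 thick (y), 40 tall; flat foot. Point: hole centre, z up. 
- medium_center (a point): Medium blue ring weight, 0.3 kg, upright in one of the white rack's 3 slots (75 mm apart; walls up to 44 mm, floor 10 mm above bench). Hole 74 mm, outside 104; ear 52 to 92 mm above the point, underside 56 below. Ring 20 mm thick (along y, the hole axis); grip ear up from the rim 24 mm wide (x), 12 thick (y), 40 tall; flat foot. Point: hole centre, z up. 
- small_center (a point): Small blue ring weight, 0.2 kg, upright in another slot of the rack. Hole 50 mm, outside 80; ear 40 to 80 mm above the point, underside 44 below. Ring 20 mm thick (along y, the hole axis); grip ear up from the rim 24 mm wide (x), 12 thick (y), 40 tall; flat foot. Point: hole centre, z up. 
- yellow_center (a point): Yellow ring weight, same size as the medium blue one, upright in the remaining slot; it stays there. Ring 20 mm thick (along y, the hole axis); grip ear up from the rim 24 mm wide (x), 12 thick (y), 40 tall; flat foot. Point: hole centre, z up. 

How it is judged:
By the outcome, as a careful person would: the job done as asked, in the order asked, and still so for the second after the job is handed in, with the robot touching nothing.
It also fails if it takes over 64 s, if anything falls off the work surface, if the arm or the gripper's body presses on something with over 40 N, if the wrist force passes 120 N, or if a joint passes its speed limit or range.

## Robot

A 6-joint arm with a two-finger parallel gripper is mounted at the origin on the work surface. World frame = base frame: x ahead of the robot, y to its left, z up, the work surface at z = 0. Lengths are in m, angles in rad, forces in N, time in s.
With the tool pointing down it reaches from about 0.35 to 0.775 m from the base axis. Payload 7.3 kg.
Tool frame: the origin (TCP) lies at the very end of the fingers, on their centre line; the grasp point (between the pads) lies 19 mm behind it; z points along the fingers, y is the line along which they close (so a half turn about z gives the same grasp; the last joint's range is limited). The gripper opens to 92 mm and grips with 3 to 60 N. Pads are 19 mm wide; open, the fingers measure 130 mm over their backs; the gripper's body (75 mm by 190 mm) begins 47 mm behind the grasp point.
Start: joints at [-1.434, 0.342, 1.524, -0, 1.275, -0.146], TCP at [0.147, -0.504, 0.227] pointing down, gripper open.
Joint ranges: [-2.53, 2.53], [-0.77, 2.02], [0.04, 2.7], [-1, 4.14], [0.28, 2.66], [-3.11, 3.11]. Speed limits (rad/s): [2.57, 2.57, 3.14, 3.14, 3.14, 3.14].

## Interface

Orientations are given as [roll, pitch, yaw] about the fixed x, y, z axes, in that order (R = Rz(yaw) Ry(pitch) Rx(roll)).
In Python, from cell import robot gives the robot as it stands.
- The arm moves only by the tool apply_moves, never from a script. Its argument "motion" is text: rows parted by semicolons, each of 7 numbers parted by spaces: the opening in per cent of the stroke, from 0 (shut) to 100 (fully open), then the shift along the tool's x, y, z in cm, then the turn, a rotation vector about the tool's x, y, z in rad. A call has 1 to 20 rows; each row shifts and turns the commanded pose from where the row before left it, along the tool's axes as they then stand; what a row does not reach is not made up. A row lasts 1/8 s, in which the tool goes at most 62.5 mm and 10.7 degrees, less where a joint would pass 70% of its speed; a pose out of reach is approached as far as the arm can. A call with a gripper value outside its range is refused whole. The fingers move at their own pace and stop on an object; "force" is the grip in N (left out, the last holds). Time passes only in rows, so rows that do not move let the fingers close. It gives the time, the measured TCP pose, the force, the opening and the grip force at its end, in the units of the state.
- robot.observe(): the state, without advancing time (a new reading comes with each control period).
- robot.read_camera(name): name is "side" or "top"; returns a dict with "img" (480x640x3 uint8, red, green, blue), "fovy" (degrees; the focal length in pixels is half the picture's height over the tangent of half this angle, whatever the lens; pixels are square), "cx", "cy" (the principal point, pixels), "k1" (the pictures are not rectified: a ray, as slopes to the right and down, at radius r is drawn at 1 + k1 r^2 times it, then the intrinsics apply), "R" (3x3) and "t" (3): a world point X has camera coordinates R X + t. Camera axes: x right, y down, z forward; pixel columns grow to the right and rows downward; lengths in m; the calibration is good to about 2 mm. A picture is of the moment at which its call begins. There is no depth.
- robot.hand_in(): hands the job in; it is judged then, once.
Trained networks look in a picture, given as the dict that the camera call returned (one of the last four; its "shot" number tells which), for a name from the list of things; names that differ only in an ending like _2 or _b are one class to them, and where a whole thing is asked for, a point or a joint stands for the part that bears it (a point fixed in the world has none). Each returns a list of dicts, best first, with "score" (0 to 1); they miss things now and then, are a little off and sometimes report something else, mostly with a low value. They report only what shows in the picture. A call takes as long as a camera call.
- robot.search_frame(target, picture): "centre" ([x, y, z] in m, in world coordinates, good to about 4 mm: the middle of the surface that is visible of it).
- robot.trace(target, picture): "pixels" (480x640 bool, what is visible of it).
The state is a dict: "time": time; "qpos": joint angles; "qvel": joint speeds; "joint_efforts": joint torques, N m; "tool_pos": TCP position; "tool_rot": TCP orientation; "contact_force": force on the tool from outside, world axes, zero at the start; "torque": the same for the moment, N m; "opening": finger opening in m; "grip_force": force on a finger pad.
Only numpy, scipy, OpenCV 4.12 (cv2) and the standard library are available. Lean on these libraries where they do the work, as an engineer would, in place of code of your own. Each camera call takes 0.05 s, during which the arm holds its last target. There are 200 camera calls.

## Working session

There is one attempt and no reset: what is moved stays moved. The work goes in short steps, Python scripts to look and compute and a tool call to move; the robot and the scene stay as the last step left them, time stands still between calls to the robot, and variables do not carry over. Pictures are saved under pics/ and viewed, at most 10 in all, crops included, and the job is handed in when it is done.

Besides the shell and the picture viewer there is one more tool, called by a JSON object that holds its "fn" and its "kwargs", one argument or row to a line. apply_moves: Moves the arm, as the interface text tells. Its arguments: {"type":"object","properties":{"motion":{"type":"string"},"force":{"type":"number"}},"required":["motion"]}

```bash
mkdir -p pics; ls
python3 - <<'E'
from cell import robot
import cv2,numpy as np
s=robot.observe(); print({k:np.round(v,3) for k,v in s.items()})
ims=[]
for c in("top","side"):
    p=robot.read_camera(c); print(c,p["fovy"],p["cx"],p["cy"],p["k1"],np.round(p["R"],3).tolist(),np.round(p["t"],3))
    for n in("hook_mid","big_center","medium_center","small_center","yellow_center"):
        try:
            for d in robot.search_frame(n,p)[:2]: print(n,np.round(d["centre"],4),round(d["score"],2))
        except Exception as e: print(n,e)
    cv2.imwrite(f"pics/{c}0.png",p["img"][:,:,::-1])
E
```

```text
pics
{'time': np.float64(0.0), 'qpos': array([-1.434,  0.343,  1.525, -0.   ,  1.275, -0.146]), 'qvel': array([ 0.001, -0.   ,  0.002, -0.001, -0.002,  0.002]), 'joint_efforts': array([  0.   , -43.124, -24.421,   0.072,   0.056,  -0.   ]), 'tool_pos': array([ 0.146, -0.504,  0.226]), 'tool_rot': array([-3.14 , -0.   ,  0.283]), 'contact_force': array([-1.261,  0.127, -0.015]), 'torque': array([ 0.009, -0.022, -0.01 ]), 'grip_force': np.float64(0.0), 'opening': np.float64(0.092)}
top 57.075736400621565 325.38439650034826 235.70084862767598 -0.0995581529541472 [[0.003, -1.0, 0.013], [-0.994, -0.005, -0.106], [0.106, -0.012, -0.994]] [-0.001  0.535  0.95 ]
hook_mid [ 0.5622 -0.187   0.0113] 0.56
big_center [ 0.5678 -0.2286  0.1654] 0.57
medium_center [0.5555 0.1962 0.1029] 0.6
small_center [0.5581 0.2751 0.0819] 0.97
yellow_center [0.5734 0.1249 0.1033] 0.62
side 46.160467963446195 328.03510986449635 238.0948205054945 0.054064152576729786 [[-0.984, -0.177, 0.019], [-0.104, 0.484, -0.869], [0.145, -0.857, -0.494]] [0.524 0.179 1.131]
hook_mid [ 0.565  -0.1947  0.0135] 0.58
big_center [ 0.565  -0.2189  0.1416] 0.77
medium_center [0.5514 0.2115 0.1014] 0.8
small_center [0.5579 0.2864 0.0803] 0.8
yellow_center [0.5842 0.1294 0.1036] 0.9
yellow_center [0.5592 0.2864 0.0815] 0.53
```

View pics/top0.png

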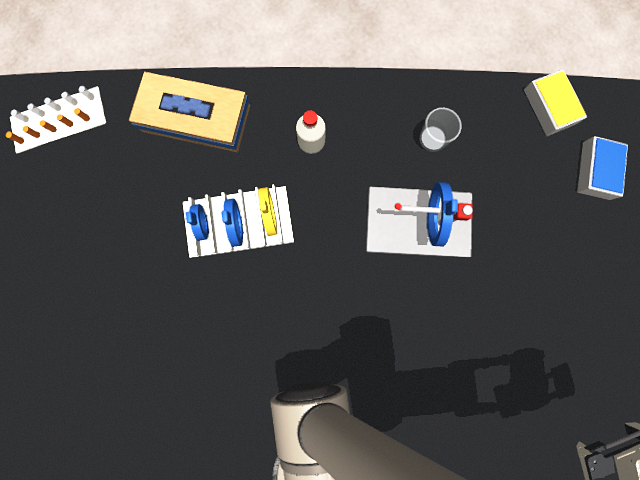

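View pics/side0.png

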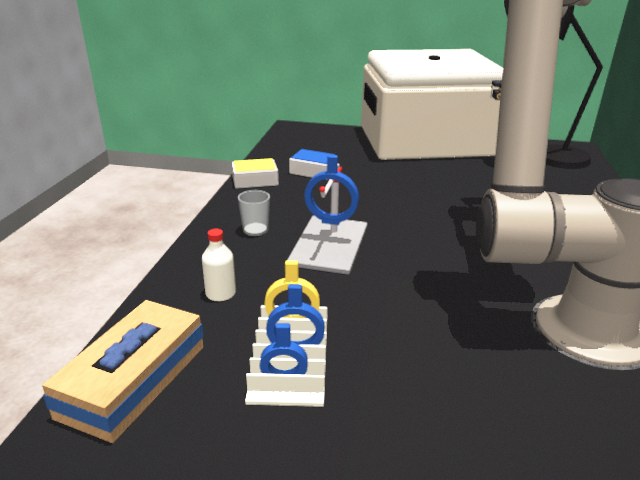

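The top view shows small blue at about (198,222), medium blue at (233,222) and yellow at (268,210). The big ring hangs at (440,214), with the hook's red ball at (398,206). The side view agrees. Next I'll fit the ring models to the traces and make crops of the hook.

```bash
cat > h.py <<'E'
import numpy as np,cv2
from scipy.optimize import minimize
def proj(p,X):
    c=X@p["R"].T+p["t"]; s=c[:,:2]/c[:,2:]; s=s*(1+p["k1"]*(s**2).sum(1,keepdims=True))
    return s*240/np.tan(np.radians(p["fovy"]/2))+[p["cx"],p["cy"]]
def ray(p,uv):
    f=240/np.tan(np.radians(p["fovy"]/2)); d=(np.array(uv,float)-[p["cx"],p["cy"]])/f; s=d.copy()
    for _ in range(20): s=d/(1+p["k1"]*(s@s))
    return -p["R"].T@p["t"], p["R"].T@np.array([s[0],s[1],1])
def onz(p,uv,z):
    o,d=ray(p,uv); return o+d*(z-o[2])/d[2]
def tri(ps,uvs):
    A=np.zeros((3,3));b=np.zeros(3)
    for p,u in zip(ps,uvs):
        o,d=ray(p,u); d/=np.linalg.norm(d); M=np.eye(3)-np.outer(d,d); A+=M;b+=M@o
    return np.linalg.solve(A,b)
def model(ri,ro,e0,e1):
    g=np.arange(-ro,ro+1e-4,.001); x,z=np.meshgrid(g,g); r=np.hypot(x,z); k=(r<=ro)&(r>=ri)
    P=[np.c_[x[k],0*x[k]+y,z[k]] for y in np.linspace(-.01,.01,9)]
    x,y,z=np.meshgrid(np.linspace(-.012,.012,20),np.linspace(-.006,.006,7),np.arange(ro-.002,e1+1e-4,.001))
    return np.vstack(P+[np.c_[x.ravel(),y.ravel(),z.ravel()]])
M=dict(big=model(.05,.065,.065,.105),medium=model(.037,.052,.052,.092),small=model(.025,.04,.04,.08))
S=4
def render(p,X,box):
    u=np.round((proj(p,X)-box[:2])*2).astype(int); w,h=(box[2]-box[0])*2,(box[3]-box[1])*2
    m=np.zeros((h,w),np.uint8); k=(u[:,0]>=0)&(u[:,1]>=0)&(u[:,0]<w)&(u[:,1]<h); m[u[k,1],u[k,0]]=1
    m=cv2.morphologyEx(m,cv2.MORPH_CLOSE,np.ones((3,3),np.uint8))
    return cv2.GaussianBlur(m.astype(np.float32),(0,0),1.5)
def pts(n,q):
    c,s=np.cos(q[3]),np.sin(q[3]); return M[n]@np.array([[c,-s,0],[s,c,0],[0,0,1]]).T+q[:3]
def fit(n,ps,masks,z,x0,zmin=-1):
    B=[];T=[]
    for p,m in zip(ps,masks):
        ys,xs=np.nonzero(m); b=np.array([xs.min()-12,ys.min()-12,xs.max()+12,ys.max()+12]); B.append(b)
        t=m[b[1]:b[3],b[0]:b[2]].astype(np.float32); T.append(cv2.GaussianBlur(cv2.resize(t,None,fx=2,fy=2,interpolation=cv2.INTER_LINEAR),(0,0),1.5))
    def cost(v):
        X=pts(n,[v[0]/100,v[1]/100,z,v[2]/10]); X=X[X[:,2]>zmin]
        return sum(np.abs(render(p,X,b)-t).sum()/t.sum() for p,b,t in zip(ps,B,T))
    best=None
    for y in(-.15,0,.15):
        r=minimize(cost,[x0[0]*100,x0[1]*100,y*10],method="Nelder-Mead",options=dict(initial_simplex=np.array([x0[0]*100,x0[1]*100,y*10])+np.array([[0,0,0],[.8,0,0],[0,.8,0],[0,0,.8]]),maxiter=120))
        if best is None or r.fun<best.fun: best=r
    return best.x/[100,100,10],best.fun
E
cat > look.py <<'E'
from h import *
from cell import robot
ps=[robot.read_camera(c) for c in("top","side")]
for n,z,x0,zm in(("medium",.066,(.553,.2),.045),("small",.054,(.558,.28),.045),("big",.125,(.565,-.22),-1)):
    for sel in((0,1),(0,),(1,)):
        ms=[robot.trace(n+"_center",ps[i])[0]["pixels"] for i in sel]
        q,f=fit(n,[ps[i] for i in sel],ms,z,x0,zm); print(n,sel,np.round(q,4),round(f,3),[int(m.sum()) for m in ms])
uv=[]
for p in ps:
    i=p["img"].astype(int); r=(i[:,:,0]>130)&(i[:,:,1]<70)&(i[:,:,2]<80)
    n,l,st,c=cv2.connectedComponentsWithStats(r.astype(np.uint8))
    print([(np.round(c[k],1).tolist(),int(st[k,4])) for k in range(1,n) if st[k,4]>4])
t,s=ps
a=cv2.resize(t["img"][170:270,360:480],None,fx=5,fy=5,interpolation=cv2.INTER_CUBIC)[:,:,::-1]
cv2.imwrite("pics/hooktop.png",a)
a=cv2.resize(s["img"][145:275,280:380],None,fx=4.5,fy=4.5,interpolation=cv2.INTER_CUBIC)[:,:,::-1]
cv2.imwrite("pics/hookside.png",a)
E
python3 look.py
```

```text
medium (0, 1) [0.5576 0.1982 0.1758] 0.442 [761, 1482]
medium (0,) [0.5592 0.1982 0.1627] 0.237 [761]
medium (1,) [0.557  0.2005 0.1795] 0.171 [1482]
small (0, 1) [0.5602 0.2755 0.2001] 0.555 [642, 1238]
small (0,) [0.5606 0.2747 0.2137] 0.254 [642]
small (1,) [0.5591 0.2803 0.206 ] 0.249 [1238]
big (0, 1) [ 0.5673 -0.2272 -0.0687] 0.225 [1516, 1578]
big (0,) [ 0.5689 -0.2275 -0.0551] 0.099 [1516]
big (1,) [ 0.566  -0.2254 -0.0682] 0.098 [1578]
[([309.2, 115.0], 89), ([83.3, 116.6], 27), ([65.9, 122.0], 31), ([49.2, 127.7], 29), ([32.0, 133.2], 28), ([16.4, 139.6], 27), ([397.4, 206.1], 25), ([463.0, 211.8], 131)]
[([340.0, 168.6], 11), ([321.4, 188.7], 19), ([214.8, 235.8], 101)]
```

{"fn": "apply_moves", "kwargs": {
  "motion": "100 0 0 -4 0 0 -0.18; 100 0 0 -4 0 0 -0.18; 100 0 0 -4 0 0 -0.18; 100 0 0 0 0 0 -0.18; 100 0 0 0 0 0 -0.18; 100 0 0 0 0 0 -0.18; 100 0 0 0 0 0 -0.18; 100 0 0 0 0 0 -0.03",
  "force": 30
}}

```text
time: 2.3
tool_pos: [0.1465, -0.5041, 0.3467]
tool_rot: [-3.142, 0.0, 1.573]
contact_force: [0.2, 0.5, -0.4]
opening: 0.0919
grip_force: 0.0
```

View pics/hooktop.png

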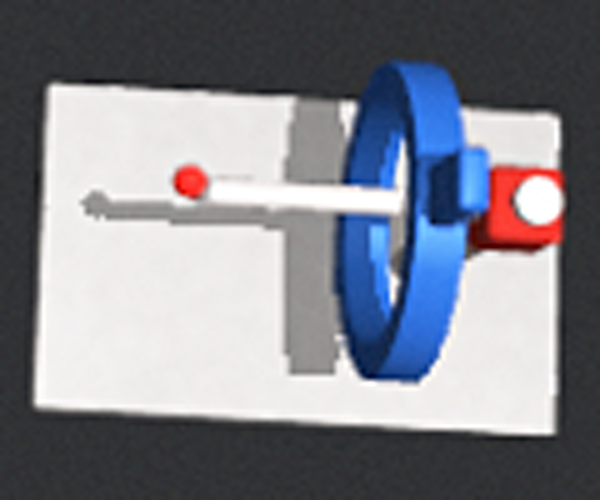

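View pics/hookside.png

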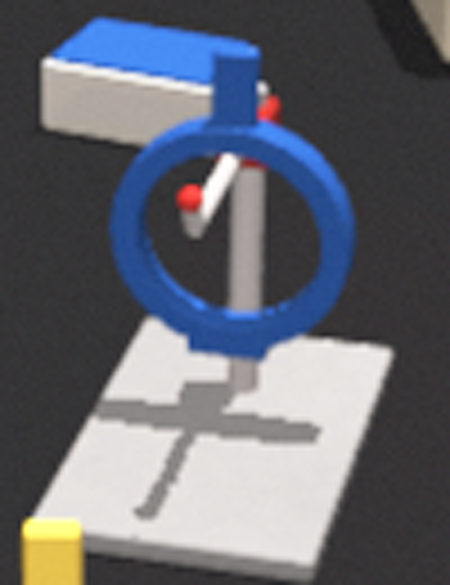

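The hook crops show the rod's centre line from about (404,208) to (439,210) and the ball at (397,206) in the full top view. The big ring sits close to the clamp. Next I'll triangulate the ball.

Run:
```python
from h import *
from cell import robot
t,s=[robot.read_camera(c) for c in("top","side")]
b=tri((t,s),((397.6,206.3),(321.6,188.9)));print("ball",b.round(4))
for p,u in((t,(397.6,206.3)),(s,(321.6,188.9))): print(onz(p,u,.19).round(4))
a,c=onz(t,(404.4,208),.17),onz(t,(439,210.4),.17);print("rod",a.round(4),c.round(4),"yaw",np.arctan2(-(a-c)[0],(a-c)[1]))
d=np.array([.068,1,0])/np.hypot(1,.068)
print("mid from ball",b-.0635*d, "clamp face y from mid -53")
```

```text
ball [ 0.574  -0.1319  0.1886]
[ 0.5735 -0.1316  0.19  ]
[ 0.5737 -0.1288  0.19  ]
rod [ 0.5739 -0.1483  0.17  ] [ 0.5697 -0.2155  0.17  ] yaw -0.061421968764736073
mid from ball [ 0.56970642 -0.19522147  0.18857051] clamp face y from mid -53
```

{"fn": "apply_moves", "kwargs": {
  "motion": "100 4.4 2.57 0 0 0 0; 100 4.4 2.57 0 0 0 0; 100 4.4 2.57 0 0 0 0; 100 4.4 2.57 0 0 0 0; 100 4.4 2.57 0 0 0 0; 100 4.4 2.57 0 0 0 0; 100 4.4 2.57 0 0 0 0; 100 4.4 2.57 0 0 0 0; 100 4.4 2.57 0 0 0 0; 100 4.4 2.57 0 0 0 0; 100 4.4 2.57 0 0 0 0; 100 4.4 2.57 0 0 0 0; 100 4.4 2.57 0 0 0 0; 100 4.4 2.57 0 0 0 0; 100 4.4 2.57 0 0 0 0; 100 4.4 2.57 0 0 0 0; 100 0 0 5 0 0 0; 100 0 0 5 0 0 -0.175; 100 0 0 0 0 0 0"
}}

```text
time: 4.78
tool_pos: [0.5542, 0.2003, 0.243]
tool_rot: [-3.133, 0.001, 1.744]
contact_force: [0.2, 0.4, 0.4]
opening: 0.0919
grip_force: 0.0
```

{"fn": "apply_moves", "kwargs": {
  "motion": "100 -0.2 0.3 2.5 0 0 0; 100 0 0 2.5 0 0 0; 100 0 0 2.5 0 0 0; 100 0 0 2.5 0 0 0; 100 0 0 1.9 0 0 0; 100 0 0 0 0 0 0"
}}

```text
time: 5.52
tool_pos: [0.5604, 0.1992, 0.1289]
tool_rot: [3.141, 0.0, 1.743]
contact_force: [-0.6, 0.1, -0.4]
opening: 0.0917
grip_force: 0.0
```

Run:
```python
from h import *
from cell import robot
s=robot.observe();print(s["tool_pos"],s["tool_rot"],s["contact_force"])
t,p=[robot.read_camera(c) for c in("top","side")]
a=cv2.resize(t["img"][160:270,160:310],None,fx=2.6,fy=2.6,interpolation=2); b=cv2.resize(p["img"][220:420,210:370],None,fx=2.5,fy=2.5,interpolation=2)
o=np.zeros((500,800,3),np.uint8);o[:a.shape[0],:a.shape[1]]=a;o[:,400:400+b.shape[1]]=b
cv2.imwrite("pics/g1.png",o[:,:,::-1])
```

```text
[0.5603963  0.19918023 0.12885956] [3.14078635e+00 3.99028713e-05 1.74328206e+00] [-0.58896562  0.12543716 -0.35186204]
```

View pics/g1.png

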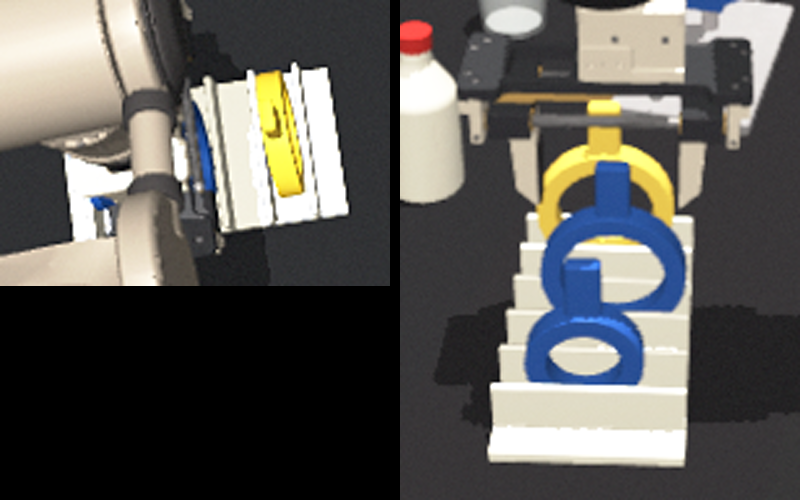

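In the side crop the fingers, at about (525,170) and (692,170), straddle the medium ear at (612,185), so the aim looks right. I'll go slightly lower and close the gripper.

{"fn": "apply_moves", "kwargs": {
  "motion": "100 -0.1 -0.2 0.4 0 0 0; 25 0 0 0 0 0 0; 0 0 0 0 0 0 0; 0 0 0 0 0 0 0; 0 0 0 0 0 0 0; 0 0 0 0 0 0 0; 0 0 0 0 0 0 0; 0 0 0 0 0 0 0",
  "force": 35
}}

```text
time: 6.62
tool_pos: [0.5578, 0.1979, 0.1237]
tool_rot: [-3.142, 0.0, 1.748]
contact_force: [-0.4, 0.3, -0.0]
opening: 0.0263
grip_force: 0.0
```

{"fn": "apply_moves", "kwargs": {
  "motion": "0 0 0 0 0 0 0; 0 0 0 0 0 0 0; 0 0 0 0 0 0 0; 0 0 0 0 0 0 0"
}}

```text
time: 7.12
tool_pos: [0.5579, 0.1979, 0.1236]
tool_rot: [3.142, 0.0, 1.748]
contact_force: [1.7, -0.1, -0.4]
opening: 0.0235
grip_force: 35.0
```

{"fn": "apply_moves", "kwargs": {
  "motion": "0 0 0 -1.5 0 0 0; 0 0 0 -3 0 0 0; 0 0 0 -4 0 0 0; 0 0 0 -4 0 0 0; 0 0 0 -4 0 0 0; 0 0 0 -4 0 0 0; 0 0 0 0 0 0 0.12; 0 0 0 0 0 0 0.122; 0 -1.5 0.475 0 0 0 0; 0 -3 0.475 0 0 0 0; 0 -4.2 0.475 0 0 0 0; 0 -4.5 0.475 0 0 0 0; 0 -4.5 0.475 0 0 0 0; 0 -4.2 0.475 0 0 0 0; 0 -3 0.475 0 0 0 0; 0 -2 0.475 0 0 0 0; 0 -0.8 0 0 0 0 0; 0 0 0 0 0 0 0; 0 0 0 0 0 0 0"
}}

```text
time: 9.5
tool_pos: [0.5777, -0.0799, 0.3288]
tool_rot: [3.142, -0.0, 1.507]
contact_force: [0.0, 0.7, -3.5]
opening: 0.0238
grip_force: 35.0
```

{"fn": "apply_moves", "kwargs": {
  "motion": "0 0 0 2 0 0 0; 0 0 0 3 0 0 0; 0 0 0 3 0 0 0; 0 0 0 1.1 0 0 0; 0 0 0 0 0 0 0; 0 0 0 0 0 0 0"
}}

```text
time: 10.25
tool_pos: [0.5785, -0.0809, 0.2392]
tool_rot: [3.139, 0.001, 1.506]
contact_force: [0.4, -0.2, -3.9]
opening: 0.0235
grip_force: 35.0
```

```bash
cat > held.py <<'E'
import sys
from h import *
from cell import robot
n,fn=sys.argv[1],sys.argv[2]; off=float(sys.argv[3])
s=robot.observe();P=s["tool_pos"];print(P.round(4),s["tool_rot"].round(3),s["contact_force"].round(1))
ps=[robot.read_camera(c) for c in("top","side")]
o=np.zeros((500,800,3),np.uint8)
for k,(p,nm) in enumerate(zip(ps,("top","side"))):
    d=robot.trace(n+"_center",p)
    for e in d[:2]:
        m=e["pixels"]; ys,xs=np.nonzero(m); print(nm,round(e["score"],2),m.sum(),xs.mean().round(1),ys.mean().round(1))
    C=P+[0,0,-off]; print("proj centre",proj(p,C[None]).round(1))
    if nm=="side" and d: q,f=fit(n,[p],[d[0]["pixels"]*(np.arange(480)[:,None]>-1)],C[2],C[:2]);print("side fit",q.round(4),round(f,3))
    c=proj(p,np.array([[.572,-.13,.17]]))[0].astype(int); a=p["img"][c[1]-70:c[1]+70,c[0]-75:c[0]+75].copy()
    a=cv2.resize(a,None,fx=2.6,fy=3.5 if 0 else 2.6,interpolation=2); o[:a.shape[0],400*k:400*k+a.shape[1]]=a
cv2.imwrite(f"pics/{fn}.png",o[:370,:,::-1])
E
python3 held.py medium h1 .058
```

```text
[ 0.5785 -0.0809  0.2392] [3.139e+00 1.000e-03 1.506e+00] [ 0.4 -0.2 -3.9]
top 0.28 599 267.2 211.0
proj centre [[370.1 204.3]]
side 0.93 1392 315.3 198.0
proj centre [[315.1 201.7]]
side fit [ 0.5759 -0.077  -0.0748] 0.121
```

View pics/h1.png

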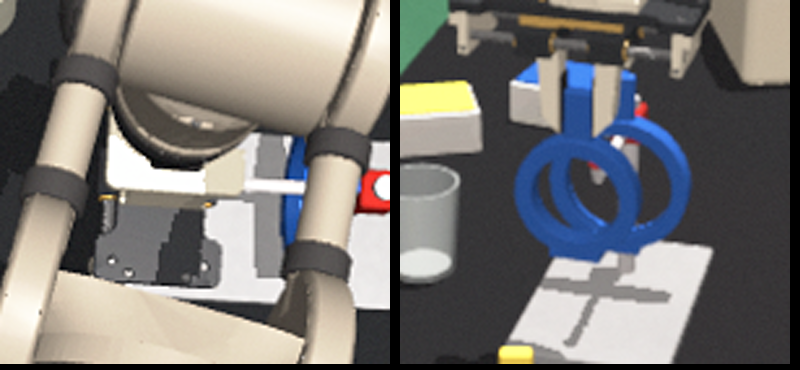

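The medium is held upright, and in the side crop the hook tip (600,170) lies inside its hole. I'll slide it along the rod and then lower it.

{"fn": "apply_moves", "kwargs": {
  "motion": "0 -1 0 0 0 0 0; 0 -2 0 0 0 0 0; 0 -2 0 0 0 0 0; 0 -2 0 0 0 0 0; 0 -2 0 0 0 0 0; 0 -1.5 0 0 0 0 0; 0 -0.7 0 0 0 0 0; 0 0 0 0.5 0 0 0; 0 0 0 1 0 0 0; 0 0 0 1 0 0 0; 0 0 0 0.7 0 0 0; 0 0 0 0 0 0 0; 0 0 0 0 0 0 0"
}}

```text
time: 12.08
tool_pos: [0.5707, -0.1928, 0.206]
tool_rot: [3.141, 0.0, 1.506]
contact_force: [-0.3, 0.0, -2.9]
opening: 0.024
grip_force: 35.0
```

Now I'll lower it the rest of the way and ease it toward the big ring.

{"fn": "apply_moves", "kwargs": {
  "motion": "0 0 0 0.4 0 0 0; 0 0 0 0.3 0 0 0; 0 0 0 0.1 0 0 0; 0 -0.3 0 0 0 0 0; 0 -0.3 0 0 0 0 0; 0 -0.2 0 0 0 0 0; 0 -0.2 0 0 0 0 0; 0 -0.2 0 0 0 0 0; 0 -0.2 0 0 0 0 0; 0 0 0 0 0 0 0"
}}

```text
time: 13.32
tool_pos: [0.5696, -0.2069, 0.1977]
tool_rot: [-3.142, 0.0, 1.506]
contact_force: [0.3, 1.0, -3.0]
opening: 0.0235
grip_force: 35.0
```

```bash
cat > see.py <<'E'
import sys
from h import *
from cell import robot
s=robot.observe();print(s["tool_pos"].round(4),s["tool_rot"].round(3),s["contact_force"].round(1),s["time"])
ps=[robot.read_camera(c) for c in("top","side")]
o=np.zeros((500,800,3),np.uint8)
for k,p in enumerate(ps):
    c=proj(p,np.array([[.572,-.18,.17]]))[0].astype(int); a=p["img"][c[1]-50:c[1]+50,c[0]-50:c[0]+50]
    a=cv2.resize(a,None,fx=4,fy=4,interpolation=2); o[:400,400*k:400*k+400]=a
cv2.imwrite(f"pics/{sys.argv[1]}.png",o[:400,:,::-1])
E
python3 see.py p1
```

```text
[ 0.5696 -0.2069  0.1977] [-3.142  0.     1.506] [ 0.3  1.  -3. ] 13.325
```

View pics/p1.png

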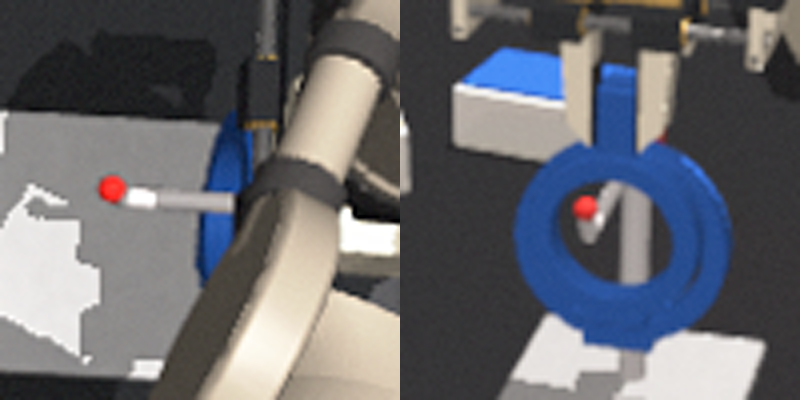

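The medium is on the rod, just in front of the big ring, and the +1 N in y suggests first contact. I'll push a little further and lower until the rod carries it.

{"fn": "apply_moves", "kwargs": {
  "motion": "0 -0.2 0 0 0 0 0; 0 -0.2 0 0 0 0 0; 0 0 0 0.1 0 0 0; 0 0 0 0.1 0 0 0; 0 0 0 0 0 0 0"
}}

```text
time: 14.05
tool_pos: [0.5694, -0.2104, 0.1957]
tool_rot: [3.141, -0.0, 1.506]
contact_force: [0.5, 3.1, -2.7]
opening: 0.0238
grip_force: 35.0
```

{"fn": "apply_moves", "kwargs": {
  "motion": "0 0 0 0.1 0 0 0; 0 0 0 0.1 0 0 0; 0 0 0 0 0 0 0"
}}

```text
time: 14.42
tool_pos: [0.5695, -0.2105, 0.1954]
tool_rot: [3.14, 0.0, 1.506]
contact_force: [-2.1, 5.9, 7.7]
opening: 0.0234
grip_force: 35.0
```

{"fn": "apply_moves", "kwargs": {
  "motion": "0 0 0 -0.15 0 0 0; 0 0 0 0 0 0 0; 45 0 0 0 0 0 0; 60 0 0 0 0 0 0; 60 0 0 0 0 0 0; 60 0 0 0 0 0 0; 60 0 0 -1.5 0 0 0; 60 0 0 -3 0 0 0; 60 0 0 -4 0 0 0; 60 1 0 -4 0 0 0; 60 3 0 -2 0 0 0; 80 4 0 0 0 0 0; 100 5 0 0 0 0 0; 100 5 0 0 0 0 0; 100 5 0 0 0 0 0; 100 5 0 0 0 0 0; 100 5 0 0 0 0 0"
}}

```text
time: 16.55
tool_pos: [0.5907, 0.1202, 0.3416]
tool_rot: [3.14, -0.0, 1.506]
contact_force: [0.1, -0.6, 0.5]
opening: 0.0917
grip_force: 0.0
```

```bash
python3 see.py p2
python3 - <<'E'
from h import *
from cell import robot
t,s=[robot.read_camera(c) for c in("top","side")]
for n,z,x0,zm in(("small",.054,(.56,.277),.045),):
  m=robot.trace("small_center",s)[0]["pixels"]; print(fit(n,[s],[m],z,x0,zm))
  d=robot.trace("small_center",t); 
  if d: print(d[0]["score"],fit(n,[t],[d[0]["pixels"]],z,x0,zm))
E
```

```text
[0.5907 0.1202 0.3416] [ 3.14  -0.     1.506] [ 0.1 -0.6  0.5] 16.55
(array([0.56017217, 0.2793274 , 0.20207571]), np.float64(0.1875331550836563))
0.58 (array([0.56037463, 0.27597632, 0.26088109]), np.float64(0.13179205358028412))
```

View pics/p2.png

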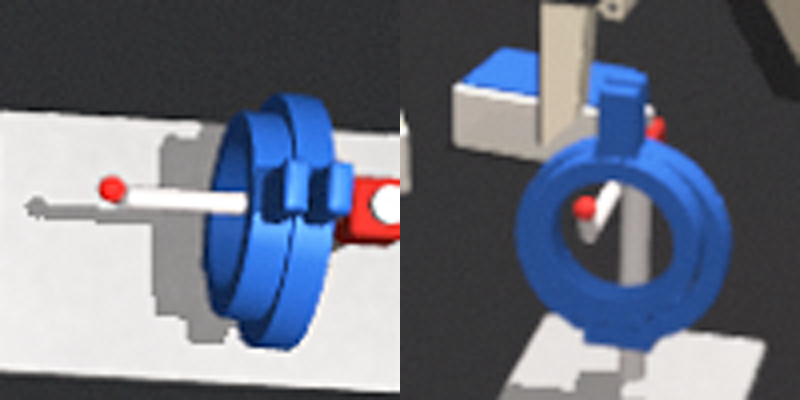

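Seen from above, the medium hangs flush against the big ring: ears at about (295,188) and (338,188), both rings parallel. Now for the small one.

{"fn": "apply_moves", "kwargs": {
  "motion": "100 3.87 -1.02 0 0 0 0; 100 3.87 -1.02 0 0 0 0; 100 3.87 -1.02 0 0 0 0; 100 3.87 -1.02 0 0 0 0; 100 0 0 3 0 0 -0.125; 100 0 0 4 0 0 -0.12; 100 0 0 4 0 0 0; 100 0 0 4 0 0 0; 100 0 0 3 0 0 0; 100 0 0 0 0 0 0; 100 0 0 0 0 0 0"
}}

```text
time: 18.23
tool_pos: [0.5612, 0.2751, 0.1619]
tool_rot: [3.139, -0.0, 1.75]
contact_force: [0.4, 0.5, 0.1]
opening: 0.0917
grip_force: 0.0
```

{"fn": "apply_moves", "kwargs": {
  "motion": "100 0.2 0 2 0 0 0; 100 0 0 2.2 0 0 0; 100 0 0 2 0 0 0; 100 0 0 0 0 0 0; 25 0 0 0 0 0 0; 0 0 0 0 0 0 0; 0 0 0 0 0 0 0; 0 0 0 0 0 0 0; 0 0 0 0 0 0 0; 0 0 0 0 0 0 0; 0 0 0 0 0 0 0; 0 0 0 0 0 0 0; 0 0 0 0 0 0 0; 0 0 0 0 0 0 0; 0 0 0 0 0 0 0",
  "force": 35
}}

```text
time: 20.1
tool_pos: [0.5597, 0.2776, 0.0981]
tool_rot: [-3.141, 0.0, 1.751]
contact_force: [0.4, -0.0, -0.7]
opening: 0.0242
grip_force: 35.0
```

{"fn": "apply_moves", "kwargs": {
  "motion": "0 0 0 -1.2 0 0 0; 0 0 0 -3 0 0 0; 0 0 0 -4 0 0 0; 0 0 0 -4 0 0 0; 0 0 0 -4 0 0 0; 0 0 0 -4 0 0 0; 0 0 0 0 0 0 0.12; 0 0 0 0 0 0 0.125; 0 -1.5 0.38 0 0 0 0; 0 -3 0.38 0 0 0 0; 0 -4 0.38 0 0 0 0; 0 -4.5 0.38 0 0 0 0; 0 -4.5 0.38 0 0 0 0; 0 -4.5 0.38 0 0 0 0; 0 -4.5 0.38 0 0 0 0; 0 -4 0.38 0 0 0 0; 0 -3 0.38 0 0 0 0; 0 -1.7 0.38 0 0 0 0; 0 -0.5 0.35 0 0 0 0; 0 0 0 0 0 0 0"
}}

```text
time: 22.6
tool_pos: [0.5781, -0.0809, 0.3001]
tool_rot: [-3.141, -0.0, 1.507]
contact_force: [-0.4, 0.4, -2.4]
opening: 0.0233
grip_force: 35.0
```

{"fn": "apply_moves", "kwargs": {
  "motion": "0 0 0 2 0 0 0; 0 0 0 3 0 0 0; 0 0 0 2.5 0 0 0; 0 0 0 0 0 0 0; 0 0 0 0 0 0 0"
}}

```text
time: 23.22
tool_pos: [0.5786, -0.0807, 0.2264]
tool_rot: [3.14, 0.0, 1.507]
contact_force: [0.3, 0.4, -2.4]
opening: 0.0239
grip_force: 35.0
```

```bash
python3 held.py small h2 .044
```

```text
[ 0.5786 -0.0807  0.2264] [3.14  0.    1.507] [ 0.3  0.4 -2.4]
proj centre [[370.  204.2]]
side 0.84 972 315.6 196.8
side 0.46 1316 291.5 292.5
proj centre [[315.  201.2]]
side fit [ 0.5754 -0.0757 -0.0174] 0.183
```

View pics/h2.png

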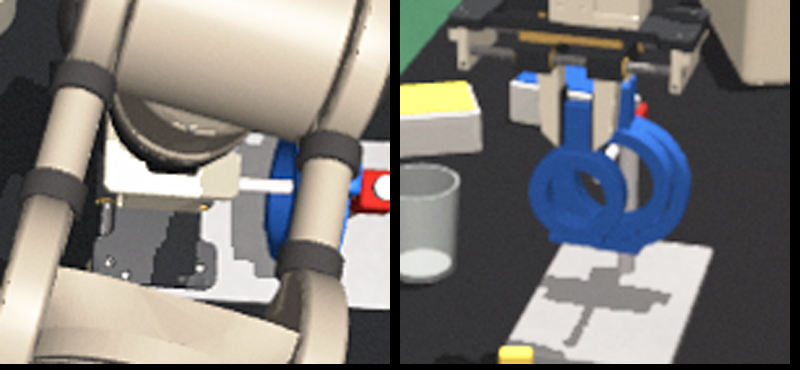

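The small ring is held upright with its hole over the tip, which shows through it at (610,155). Next I'll slide it on with 1.2 cm to spare.

{"fn": "apply_moves", "kwargs": {
  "motion": "0 -1 0 0.2 0 0 0; 0 -1.5 0 0 0 0 0; 0 -1.5 0 0 0 0 0; 0 -1.5 0 0 0 0 0; 0 -1.5 0 0 0 0 0; 0 -1 0 0 0 0 0; 0 0 0 0 0 0 0"
}}

```text
time: 24.3
tool_pos: [0.5726, -0.1619, 0.2231]
tool_rot: [-3.142, 0.0, 1.505]
contact_force: [-0.2, -0.0, -0.4]
opening: 0.0238
grip_force: 35.0
```

{"fn": "apply_moves", "kwargs": {
  "motion": "0 0 0 0 0 0 0; 0 0 0 0 0 0 0"
}}

```text
time: 24.55
tool_pos: [0.5728, -0.1606, 0.2232]
tool_rot: [3.142, -0.0, 1.506]
contact_force: [-0.3, 0.0, -0.8]
opening: 0.0236
grip_force: 35.0
```

Run:
```python
from h import *
from cell import robot
s=robot.observe();P=s["tool_pos"];print(s["contact_force"],s["torque"])
p=robot.read_camera("side"); d=robot.trace("small_center",p)
for e in d[:1]:
  m=e["pixels"]; ys,xs=np.nonzero(m);print(e["score"],m.sum(),xs.mean(),ys.mean(),xs.min(),xs.max(),ys.min(),ys.max())
  for off in(.036,.040,.044,.048): print(off,fit("small",[p],[m],P[2]-off,P[:2]))
print(proj(p,np.array([P-[0,0,.044]])))
i=p["img"].astype(int);r=(i[:,:,0]>130)&(i[:,:,1]<70)&(i[:,:,2]<80);n,l,st,c=cv2.connectedComponentsWithStats(r.astype(np.uint8))
print([(c[k].round(1),st[k,4]) for k in range(1,n)])
a=cv2.resize(p["img"][130:260,260:400],None,fx=4.5,fy=4.5,interpolation=2);cv2.imwrite("pics/h3.png",a[:,:,::-1])
```

```text
[-0.281283    0.02381743 -0.78251359] [-0.08140205 -0.09645103  0.03213756]
0.71 1037 324.79363548698166 182.98457087753135 308 343 152 208
0.036 (array([ 0.56681768, -0.13950432, -0.00855236]), np.float64(0.1368730515241623))
0.04 (array([ 5.68921271e-01, -1.49757598e-01,  4.79241624e-04]), np.float64(0.13459180295467377))
0.044 (array([ 0.57063409, -0.15845044,  0.0268567 ]), np.float64(0.13321007788181305))
0.048 (array([ 0.57186592, -0.16629388,  0.02187623]), np.float64(0.1386428028345108))
[[324.5640118  187.53116507]]
[(array([339.9, 168.7]), np.int32(12)), (array([321.9, 188.6]), np.int32(23)), (array([214.8, 235.8]), np.int32(99))]
```

The pose hasn't changed and the hook ball shows through the hole, so I'll carry on.

{"fn": "apply_moves", "kwargs": {
  "motion": "0 -0.8 0 0 0 0 0; 0 -0.8 0 0 0 0 0; 0 -0.5 0 0 0 0 0; 0 0 0 0.7 0 0 0; 0 0 0 0.8 0 0 0; 0 0 0 0.7 0 0 0; 0 0 0 0.3 0 0 0; 0 0 0 0 0 0 0"
}}

```text
time: 25.65
tool_pos: [0.5713, -0.1819, 0.1979]
tool_rot: [-3.141, -0.0, 1.506]
contact_force: [0.0, -0.8, -2.3]
opening: 0.0237
grip_force: 35.0
```

{"fn": "apply_moves", "kwargs": {
  "motion": "0 -0.3 0 0 0 0 0; 0 -0.3 0 0 0 0 0; 0 -0.2 0 0 0 0 0; 0 -0.1 0 0 0 0 0; 0 0 0 0 0 0 0"
}}

```text
time: 26.28
tool_pos: [0.5709, -0.1896, 0.1985]
tool_rot: [3.142, -0.003, 1.506]
contact_force: [-0.3, 6.5, 0.1]
opening: 0.0239
grip_force: 35.0
```

{"fn": "apply_moves", "kwargs": {
  "motion": "0 0.1 0 0.2 0 0 0; 0 0 0 0.1 0 0 0; 0 0 0 0 0 0 0"
}}

```text
time: 26.65
tool_pos: [0.571, -0.1896, 0.1953]
tool_rot: [3.141, -0.001, 1.506]
contact_force: [0.5, 5.5, -0.1]
opening: 0.0239
grip_force: 35.0
```

{"fn": "apply_moves", "kwargs": {
  "motion": "0 0 0 0.1 0 0 0; 0 0 0 0.1 0 0 0; 0 0 0 0 0 0 0"
}}

```text
time: 27.02
tool_pos: [0.5711, -0.1896, 0.1939]
tool_rot: [3.141, -0.001, 1.506]
contact_force: [-0.5, 5.3, 4.1]
opening: 0.0238
grip_force: 35.0
```

{"fn": "apply_moves", "kwargs": {
  "motion": "0 0 0 -0.1 0 0 0; 0 0 0 0 0 0 0; 45 0 0 0 0 0 0; 60 0 0 0 0 0 0; 60 0 0 0 0 0 0; 60 0 0 0 0 0 0; 60 0 0 -1.5 0 0 0; 60 0 0 -3 0 0 0; 60 0 0 -4 0 0 0; 60 1 0 -4 0 0 0; 60 3 0 -2 0 0 0; 80 4 0 0 0 0 0; 100 5 0 0 0 0 0; 100 5 0 0 0 0 0; 100 5 0 0 0 0 0; 100 5 0 0 0 0 0; 100 0 0 0 0 0 0; 100 0 0 0 0 0 0"
}}

```text
time: 29.28
tool_pos: [0.5891, 0.0891, 0.3399]
tool_rot: [3.141, 0.001, 1.506]
contact_force: [0.3, -0.1, 0.5]
opening: 0.0913
grip_force: 0.0
```

```bash
python3 see.py p3
```

```text
[0.5891 0.0891 0.3399] [3.141e+00 1.000e-03 1.506e+00] [ 0.3 -0.1  0.5] 29.275
```

View pics/p3.png

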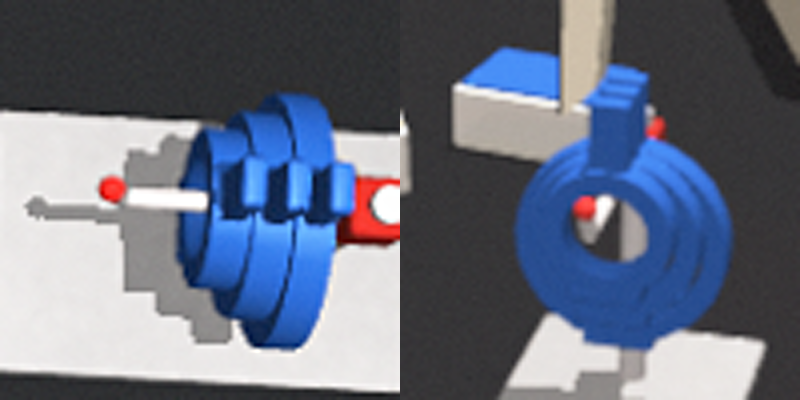

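All three rings hang flush and parallel from large to small, with ears at about (245,185), (290,187) and (335,190) in the top crop. The gripper is clear, so I'm handing in.

```bash
python3 -c "
from cell import robot
print(robot.hand_in())"
```

```text
the job is handed in; nothing more can be done
None
```

The medium and small blue weights now hang on the hook in front of the big one, close together, facing the same way and in size order; the yellow weight was left in the rack, and the job was handed in at about 29 s of the 64 s allowed.

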